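Fold out the drying rack and set lacquered case parts up to dry

TASK

The instrument front panels and wooden end cheeks have just been lacquered and must be set up to dry: swing the folded steel rest of the drying rack up and over onto its stop, and move the roll of tape off the grey mat onto the bare desk. Then lean every front panel on the rack, side by side and clear of each other, a short edge down in the front groove (the one nearer the robot), so that it lies back squarely against the rest at about 50 degrees to the desk with its lacquered face outwards. Stand every cheek upright on one of its small ends on the mat, clear of the other, and do not knock over the spray can.

Things in the scene. Friction and masses are not known exactly. Their poses are not given: they have to be found in the camera images.
- rack: fixed wooden drying rack: base 300 mm long (y), from x = -50 to +62, 10 mm thick; origin on its underside, x points to its back (away from the robot), z up. Three ridges 6 mm wide run along y for 270 mm at x = -13, +7 and +27, tops at z = 19 mm; between them two grooves 14 mm wide, floor at z = 10 mm: front one x = -10 to +4, rear one x = +10 to +24. Posts at the ends carry the rest, hinged at x = 30, z = 30 mm.
- front_groove (a point): middle of the floor of the front groove, axes as the rack's. A panel whose lower edge is in this groove and that leans on the open rest lies at 49 to 53 degrees to the desk, its centre 35 to 43 mm behind and about 48 mm above this point; in the rear groove it would stand at about 61 degrees.
- rack_rest (a joint): swing of the steel rest in rad: 0 = folded forward, flat over the grooves; 2.157 = swung up and over, leaning back on its stop (its end of travel), where it stays by its own weight. It turns freely and falls back to either side when let go (vertical at 1.57); light: 0.16 kg.
- rail (a point): middle of the rail of the U-shaped rest: a round steel bar 10 mm thick, 272 mm long along the rack's y, 60 mm from the hinge line; nothing else crosses between the two end arms. Folded it lies at x = -30, z = 30 mm of the rack, free round it; open at x = 63, z = 80 mm. It can be pinched from above and led round the hinge.
- panel_battens: two parallel plywood strips, fixed, each 33 wide, 25 high and 340 mm long, running along y at x = +-25 to +-58 mm with a 50 mm gap between, tied by 8 mm high bars at both ends. Origin: centre of the underside. The panels lie across both strips, long side along x, their middle over the gap, so that fingers can reach down beside it.
- cheek_battens: two parallel plywood strips, fixed, each 33 wide, 25 high and 200 mm long, running along y at x = +-25 to +-58 mm with a 50 mm gap between, tied by 8 mm high bars at both ends. Origin: centre of the underside. The cheeks lie across both strips, long side along x, their middle over the gap, so that fingers can reach down beside it.
- panel_0_c (a point): aluminium instrument front panel, flat, 120 (its x) x 44 (its y) x 8 (its z) mm, 0.12 kg, with a meter window and three control holes; the point is its centre, z stands out of the face that was just lacquered (up at the start). It starts lying on the panel battens, lacquered face up. May be absent.
- panel_1_c (a point): aluminium instrument front panel, flat, 120 (its x) x 44 (its y) x 8 (its z) mm, 0.12 kg, with a meter window and three control holes; the point is its centre, z stands out of the face that was just lacquered (up at the start). It starts lying on the panel battens, lacquered face up. May be absent.
- panel_2_c (a point): aluminium instrument front panel, flat, 120 (its x) x 44 (its y) x 8 (its z) mm, 0.12 kg, with a meter window and three control holes; the point is its centre, z stands out of the face that was just lacquered (up at the start). It starts lying on the panel battens, lacquered face up. May be absent.
- cheek_0_c (a point): solid dark-wood end cheek of an instrument case, 100 (its x) x 58 (its y) x 24 (its z) mm, 0.10 kg; the point is its centre. It starts lying flat on the cheek battens, and is to stand on one of its 58 x 24 mm ends, its x axis vertical (either end up).
- cheek_1_c (a point): solid dark-wood end cheek of an instrument case, 100 (its x) x 58 (its y) x 24 (its z) mm, 0.10 kg; the point is its centre. It starts lying flat on the cheek battens, and is to stand on one of its 58 x 24 mm ends, its x axis vertical (either end up).
- mat: grey mat, 140 (x) x 184 (y) x 3 mm, stuck to the desk; origin: centre of the underside. It lies to the right of the panel battens, the cheek battens to their left.
- tape_c (a point): roll of black tape lying flat, 58 mm across, 19 mm high; the point is its centre. It starts on the mat. The desk just behind the mat (on its far side from the robot) is bare for 80 mm.
- can_c (a point): black spray can, 48 mm across, 170 mm high, standing at the back on the left; the point is its centre. On the other side of the rack stands a fixed soft tool bag, 265 mm tall, from x = 0.62 m back and y = -0.24 to -0.04 m in the world: keep arm and hand off it. Behind the rack, from x = 0.74 m back, a shelf board spans the desk at 120 to 140 mm height.
Mind the look-alikes: they are no part of the job. What is shaped like the part that bears tape_c but green is not meant.

How it is judged:
At the end, for the whole second after the job is handed in: rest on its stop; panels lean at 46 to 56 degrees, short edge in the front groove, lacquered face out, square to the rack within 0.15 rad, 3 mm or more apart; cheeks stand within 0.06 rad of upright on the mat, apart; tape on the desk off the mat; all at rest (value of joint rack_rest above 2.08 rad and angle between panel_0_c's own z axis and vertical between 0.8 and 0.98 rad and x of panel_0_c in the frame of rack between 0.022 and 0.05 m and z of panel_0_c in the frame of rack between 0.05 and 0.067 m and y of panel_0_c in the frame of rack between -0.135 and 0.135 m and angle between the y axis of each of panel_0_c, panel_1_c, panel_2_c and the y axis of rack, either way round below 0.15 rad and angle between panel_1_c's own z axis and vertical between 0.8 and 0.98 rad and x of panel_1_c in the frame of rack between 0.022 and 0.05 m and z of panel_1_c in the frame of rack between 0.05 and 0.067 m and y of panel_1_c in the frame of rack between -0.135 and 0.135 m and angle between panel_2_c's own z axis and vertical between 0.8 and 0.98 rad and x of panel_2_c in the frame of rack between 0.022 and 0.05 m and z of panel_2_c in the frame of rack between 0.05 and 0.067 m and y of panel_2_c in the frame of rack between -0.135 and 0.135 m and angle between the x axis of each of cheek_0_c, cheek_1_c and the z axis of mat, either way round below 0.06 rad and z of cheek_0_c in the frame of mat between 0.045 and 0.06 m and x of cheek_0_c in the frame of mat between -0.06 and 0.06 m and y of cheek_0_c in the frame of mat between -0.082 and 0.082 m and z of cheek_1_c in the frame of mat between 0.045 and 0.06 m and x of cheek_1_c in the frame of mat between -0.06 and 0.06 m and y of cheek_1_c in the frame of mat between -0.082 and 0.082 m and distance between panel_0_c and panel_1_c above 0.047 m and distance between each of panel_0_c, panel_1_c and panel_2_c above 0.047 m and distance between cheek_0_c and cheek_1_c above 0.027 m and (x of tape_c in the frame of mat above 0.095 m or x of tape_c in the frame of mat below -0.095 m or y of tape_c in the frame of mat above 0.117 m or y of tape_c in the frame of mat below -0.117 m) and height (world z) of tape_c below 0.02 m); the robot touches nothing.
It fails at once if the spray can is knocked over (angle between can_c's own z axis and vertical above 0.5 rad).
Of panel_0, panel_1, panel_2 only 2 to 3 are there at a start; the rules pass over those that are not, and their reading is None.
At some moment in a run one of panel_0, panel_1, panel_2, tape may be knocked a few centimetres aside while the robot is not near it.
It also fails if it takes over 210 s, if anything falls off the work surface, if the arm or the gripper's body presses on something with over 40 N, if the wrist force passes 120 N, or if a joint passes its speed limit or range.

ROBOT

A 6-joint arm with a two-finger parallel gripper is mounted at the origin on a cart in front of the work surface, level with it; the furniture and walls round the work are solid. World frame = base frame: x ahead of the robot, y to its left, z up, the work surface at z = 0. Lengths are in m, angles in rad, forces in N, time in s.
With the tool pointing down it reaches from about 0.3 to 0.875 m from the base axis. Payload 6.4 kg.
Tool frame: the origin (TCP) lies midway between the tips of the shut fingers; the grasp point (between the pads) lies r.hold_point_z behind it (r.hold_point_z is the distance from the TCP to the grasp point, in m); z points along the fingers, y is the line along which they close (so a half turn about z gives the same grasp; the last joint's range is limited). The gripper opens to 88 mm and grips with 3 to 60 N. Pads are 18 mm wide; open, the fingers measure 123 mm over their backs; the gripper's body (75 mm by 187 mm) begins 45 mm behind the grasp point.
Start: joints at [1.003, 0.181, 1.607, -0, 1.354, -0.206], TCP at [0.204, 0.538, 0.213] pointing down, gripper open.
Joint ranges: [-2.99, 2.99], [-0.89, 2.07], [0.3, 2.58], [-1.14, 4.28], [0, 2.63], [-3.12, 3.12]. Speed limits (rad/s): [2.57, 2.57, 3.01, 3.14, 3.14, 3.14].

INTERFACE

Orientations are given as a unit quaternion [x, y, z, w].
In Python, from rig import r, gripper_to, kinematics, get_image, current_t, current_q, current_qd, current_tau, current_position, current_tool_rot, current_wrist_force, current_ft_torque, current_grip_width, current_grip_force gives the robot as it stands. The module is installed in compiled form; this text tells all that it offers. Calls block until the motion is done:
- r.move_to(position, orientation): joint-space move of the TCP to a pose.
- r.movel(position, rot=None, v=0.15): straight line of the TCP; rot=None keeps the orientation; v is the mean speed in m/s.
- r.goto_joints(angles): joint-space move.
- gripper_to(opening, strength=None): finger opening in m; strength is the grip in N (None keeps the last); returns when the fingers have stopped.
- r.sleep(seconds).
- kinematics.ik(position, orientation): joint angles nearest the present ones, or None.
- get_image(name): name is "scene" or "side" or "wrist"; returns a dict with "color" (420x560x3 uint8, blue, green, red), "fx", "fy", "cx", "cy" (pixels), "view" (4x4, takes a point from world to camera coordinates). Camera axes: x right, y down, z forward; pixel columns grow to the right and rows downward; lengths in m; the calibration is good to about 2 mm. A picture is of the moment at which its call begins. There is no depth.
A pose or a line that the arm cannot do raises r.IKError and nothing moves.
- r.hand_in(): hands the job in; it is judged then, once.
Readings, each from a call of its own:
- current_t(): time.
- current_q(): joint angles.
- current_qd(): joint speeds.
- current_tau(): joint torques, N m.
- current_position(): TCP position.
- current_tool_rot(): TCP orientation.
- current_wrist_force(): force on the tool from outside, world axes, zero at the start.
- current_ft_torque(): the same for the moment, N m.
- current_grip_width(): finger opening in m.
- current_grip_force(): force on a finger pad.
Only numpy, scipy, OpenCV 4.12 (cv2) and the standard library are available. Lean on these libraries where they do the work, as an engineer would, in place of code of your own. Each camera call takes 0.05 s, during which the arm holds its last target. There are 200 camera calls.

## Working session

There is one attempt and no reset: what is moved stays moved. The work goes in short steps, each a Python script; the robot and the scene stay as the last script left them, time stands still between calls to the robot, and variables do not carry over. Pictures are saved under pics/ and viewed, at most 14 in all, crops included, and the job is handed in when it is done.

```bash
mkdir -p pics; ls; python3 - <<'E'
from rig import *
import cv2
print(current_t(), r.hold_point_z)
for n in("scene","side"):
    i=get_image(n); cv2.imwrite(f"pics/{n}0.png",i["color"]); print(n,i["fx"],i["cx"],i["cy"],i["view"].round(3).tolist() if hasattr(i["view"],'round') else i["view"])
E
```

```text
pics
0.0 0.0187
scene 384.7697833706874 277.0989145626728 209.88511670695289 [[0.597, -0.802, -0.014, -0.311], [-0.632, -0.459, -0.625, 0.416], [0.495, 0.382, -0.781, 0.761], [0.0, 0.0, 0.0, 1.0]]
side 424.211997150619 280.7766544046871 212.08412902344435 [[0.812, 0.583, -0.016, -0.446], [0.443, -0.634, -0.634, -0.194], [-0.38, 0.508, -0.773, 1.384], [0.0, 0.0, 0.0, 1.0]]
```

View pics/scene0.png

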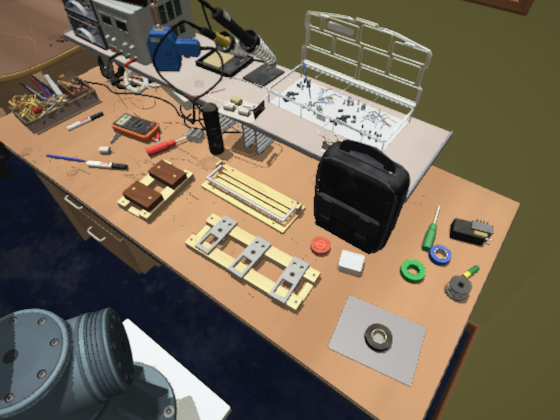

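View pics/side0.png

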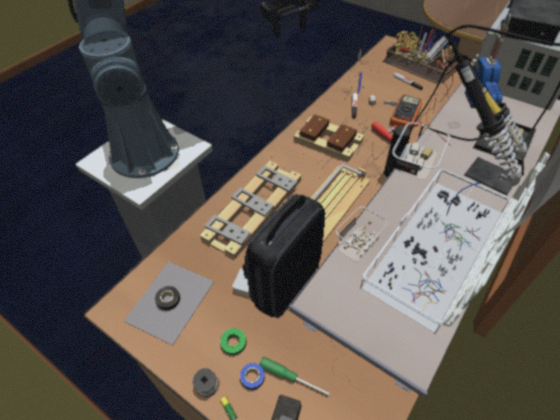

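Scene view: three panels at about (215,233), (253,255), (293,280) on their battens, and two cheeks at (138,196), (170,175). The folded rack is at (252,195), the mat at (378,337) with the black tape on it at (378,337), and the can at (210,128). Tape look-alikes: green ring (413,270), blue ring (440,254), red ring (320,245), dark grey spool (459,288). I choose the black roll on the mat and will check it with the wrist camera.

```bash
cat > h.py <<'E'
from rig import *
import numpy as np, cv2
from scipy.spatial.transform import Rotation as R
def ray(i,p,z):
    V=np.array(i["view"]); Rm=V[:3,:3]; c=-Rm.T@V[:3,3]
    d=Rm.T@np.array([(p[0]-i["cx"])/i["fx"],(p[1]-i["cy"])/i["fy"],1.]); return c+d*(z-c[2])/d[2]
def proj(i,X):
    c=np.array(i["view"])@np.append(X,1); return np.array([c[0]/c[2]*i["fx"]+i["cx"],c[1]/c[2]*i["fy"]+i["cy"]])
def down(yaw):
    """tool z down, tool y (closing line) at angle yaw from world x"""
    y=np.array([np.cos(yaw),np.sin(yaw),0]); z=np.array([0,0,-1.]); return np.column_stack([np.cross(y,z),y,z])
def q(M): return R.from_matrix(M).as_quat()
def look(name,fn=None):
    i=get_image(name)
    if fn: cv2.imwrite("pics/"+fn,i["color"])
    return i
E
python3 - <<'E'
from h import *
i=get_image("scene")
for n,p,z in [("p0",(215,233),.033),("p1",(253,255),.033),("p2",(293,280),.033),("ch0",(138,196),.049),("ch1",(170,175),.049),("mat",(378,337),.003),("tape",(378,337),.019),("can",(216,152),0),
 ("rackL",(203,183),.01),("rackNL",(214,163),.01),("rackR",(292,228),.01),("rackFR",(304,208),.01),("green",(413,270),.01),("red",(320,245),.01),("white",(350,262),.02)]:
    print(n,ray(i,p,z).round(3))
w=get_image("wrist"); V=np.array(w["view"]);print(w["fx"],(-V[:3,:3].T@V[:3,3]).round(3),V[:3,:3].round(3).tolist(),current_position(),R.from_quat(current_tool_rot()).as_matrix().round(2).tolist())
for n,p in [("pan",[.42,0,.40]),("rack",[.55,0.05,.35]),("ch",[.4,.35,.35]),("mat",[.4,-.3,.35])]:
    for yaw in (np.pi/2,-np.pi/2,0,np.pi): 
        s=kinematics.ik(p,q(down(yaw))); print(n,round(yaw,1),None if s is None else np.round(s,2))
E
```

```text
p0 [0.433 0.135 0.033]
p1 [0.439 0.013 0.033]
p2 [ 0.441 -0.107  0.033]
ch0 [0.393 0.383 0.049]
ch1 [0.502 0.37  0.049]
mat [ 0.451 -0.332  0.003]
tape [ 0.444 -0.333  0.019]
can [0.687 0.369 0.   ]
rackL [0.557 0.301 0.01 ]
rackNL [0.639 0.332 0.01 ]
rackR [ 0.578 -0.008  0.01 ]
rackFR [0.655 0.004 0.01 ]
green [ 0.649 -0.324  0.01 ]
red [ 0.576 -0.099  0.01 ]
white [ 0.572 -0.189  0.02 ]
317.4844454300662 [0.144 0.56  0.384] [[0.354, 0.935, -0.001], [0.905, -0.342, 0.252], [0.235, -0.09, -0.968]] [0.20330409 0.53748766 0.21274636] [[-0.94, 0.35, -0.0], [0.35, 0.94, -0.0], [0.0, -0.0, -1.0]]
pan 1.6 [-0.28 -0.27  1.68 -0.    1.74 -1.86]
pan -1.6 [-0.28 -0.27  1.68 -0.    1.74  1.29]
pan 0 [-0.28 -0.27  1.68 -0.    1.74 -0.28]
pan 3.1 [-0.28 -0.27  1.68 -0.    1.74  2.86]
rack 1.6 [-0.12  0.05  1.48 -0.    1.61 -1.7 ]
rack -1.6 [-0.12  0.05  1.48 -0.    1.61  1.45]
rack 0 [-0.12  0.05  1.48 -0.    1.61 -0.12]
rack 3.1 [-0.12  0.05  1.48 -0.    1.61  3.02]
ch 1.6 [ 0.5   0.    1.53 -0.    1.61 -1.08]
ch -1.6 [ 0.5   0.    1.53 -0.    1.61  2.07]
ch 0 [ 0.5   0.    1.53 -0.    1.61  0.5 ]
ch 3.1 [ 0.5   0.    1.53 -0.    1.61 -2.65]
mat 1.6 [-0.88 -0.07  1.6  -0.    1.61 -2.45]
mat -1.6 [-0.88 -0.07  1.6  -0.    1.61  0.69]
mat 0 [-0.88 -0.07  1.6  -0.    1.61 -0.88]
mat 3.1 [-0.88 -0.07  1.6  -0.    1.61  2.26]
```

```bash
python3 - <<'E'
from h import *
M=q(down(np.pi/2))
for n,p in [("ch",[.36,.33,.30]),("rp",[.46,.09,.30]),("mat",[.38,-.3,.30])]:
    r.move_to(p,M); i=look("wrist","w_%s.png"%n); np.save("w_%s.npy"%n,i,allow_pickle=True); print(n,current_t())
a=[cv2.imread("pics/w_%s.png"%n) for n in("rp","ch","mat")]
cv2.imwrite("pics/w_2.png",cv2.resize(np.hstack(a[1:]),(800,300)))
E
```

```text
ch 1.3167
rp 2.3833
mat 3.9083
```

View pics/w_rp.png

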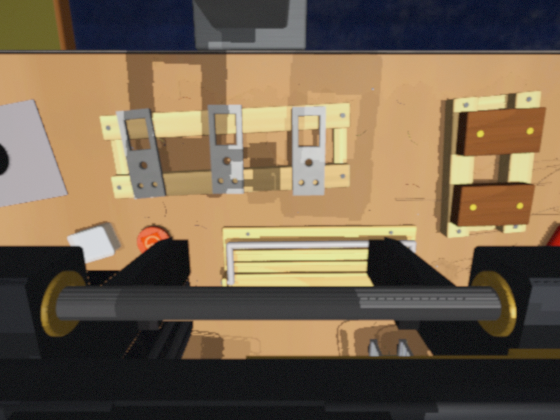

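View pics/w_2.png

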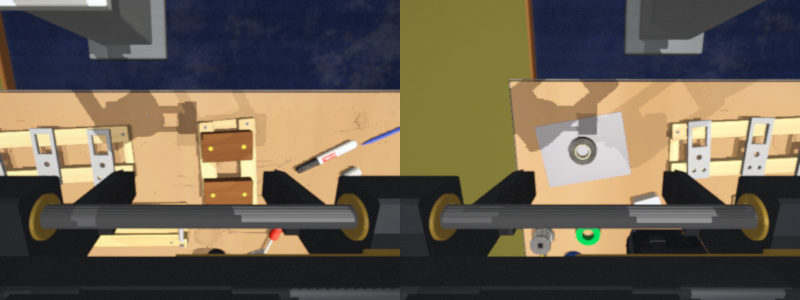

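Wrist views (up = towards the robot). Panels are at (141,153), (226,150), (309,150), the left one a bit turned. Cheeks are at (500,130), (492,205), the red ring at (152,240) and the rail's front bar at (320,245). In the second picture the black tape sits on the grey mat at (582,150) and the green ring lies apart at (588,237), so the choice is confirmed. The rack needs a view from further back.

```bash
cat >> h.py <<'E'
def blobs(i,mask,z,amin=300,rect=None):
    """min-area rects of mask blobs on plane z -> (centre xyz, sides m, angle of long side), pixel"""
    out=[]
    mask=cv2.morphologyEx(mask.astype(np.uint8)*255,cv2.MORPH_OPEN,np.ones((3,3)))
    for c in cv2.findContours(mask,cv2.RETR_EXTERNAL,cv2.CHAIN_APPROX_NONE)[0]:
        if cv2.contourArea(c)<amin: continue
        P=np.array([ray(i,p[0],z)[:2] for p in c])
        (cx,cy),(w,h),a=cv2.minAreaRect((P*1000).astype(np.float32))
        a=np.radians(a)
        if w<h: w,h,a=h,w,a+np.pi/2
        a=(a+np.pi/2)%np.pi-np.pi/2
        out.append((np.array([cx,cy])/1000,(w/1000,h/1000),a,c.mean(0)[0].round()))
    return out
def hsv(i): return cv2.cvtColor(i["color"],cv2.COLOR_BGR2HSV).astype(int)
def show(b):
    for o in b: print(o[0].round(4),np.round(o[1],4),round(o[2],3),o[3])
E
python3 - <<'E'
from h import *
L=lambda n:np.load("w_%s.npy"%n,allow_pickle=True).item()
i=L("rp");H=hsv(i)
for p in[(141,180),(226,160),(309,175),(300,110),(480,140),(430,200),(320,246),(260,232)]: print(p,H[p[1],p[0]])
m=(H[...,1]<70)&(H[...,2]>60);m[240:]=0;m[:70]=0;print("panels");show(blobs(i,m,.033))
m=(H[...,0]<12)&(H[...,1]>130)&(H[...,2]<150);m[240:]=0;m[:70]=0;print("cheeks");show(blobs(i,m,.049))
i=L("mat");H=hsv(i)
for p in[(255,190),(255,205),(230,185),(300,200)]: print(p,H[p[1],p[0]])
m=(H[...,1]<60)&(H[...,2]>100);m[265:]=0;m[:130]=0;print("mat");show(blobs(i,m,.003))
m=(H[...,2]<90)&(H[...,1]<80);m[245:]=0;m[:130]=0;print("tape");show(blobs(i,m,.02))
r.move_to([.64,.15,.33],q(down(np.pi/2))); i=look("wrist","rack1.png"); np.save("w_rack.npy",i,allow_pickle=True); print(current_t())
E
```

```text
(141, 180) [ 30   4 129]
(226, 160) [ 15 131 117]
(309, 175) [ 30   1 185]
(300, 110) [  0   0 185]
(480, 140) [ 14 174 151]
(430, 200) [ 16 112 202]
(320, 246) [ 13   9 207]
(260, 232) [ 30  79 230]
panels
[ 0.5511 -0.1819] [0.0722 0.0231] -1.571 [ 93. 234.]
[ 0.4407 -0.1071] [0.1202 0.0701] 0.081 [135. 153.]
[0.4356 0.1333] [0.1218 0.0456] 0.012 [308. 150.]
[0.4335 0.0205] [0.1202 0.0456] -0.003 [226. 148.]
[ 0.4401 -0.2671] [0.131  0.1007] 0.179 [ 26. 157.]
cheeks
(255, 190) [174   7 188]
(255, 205) [168   6 221]
(230, 185) [173   5 221]
(300, 200) [173   5 208]
mat
[ 0.4483 -0.083 ] [0.1301 0.0533] 0.074 [419. 207.]
[0.4418 0.0417] [0.1297 0.0504] 0.001 [501. 204.]
[ 0.4496 -0.3309] [0.1844 0.1402] -1.393 [258. 209.]
tape
5.8417
```

View pics/rack1.png

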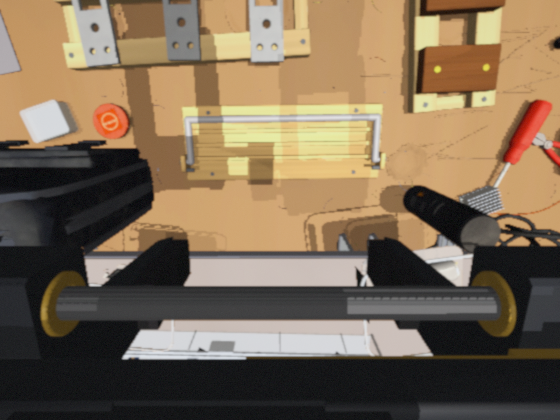

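Rack view: base corners are near (183,107), (382,105), (187,180), (382,178), and the rail runs along row ~118 from (190,118) to (376,118). The bag is at left and the can at (450,215).

```bash
python3 - <<'E'
from h import *
i=np.load("w_rack.npy",allow_pickle=True).item();H=hsv(i)
box=np.zeros(H.shape[:2],bool);box[95:190,170:395]=1
y=box&(H[...,0]>18)&(H[...,0]<40)&(H[...,1]>60)&(H[...,2]>120)
print("base edges by column/row")
P=[]
for c in range(200,370,10):
    rr=np.where(y[:,c])[0]; P.append((c,rr.min()-.5,rr.max()+.5))
P=np.array(P)
F=np.array([ray(i,(a,b),.01)[:2] for a,b,_ in P]);B=np.array([ray(i,(a,b),.01)[:2] for a,_,b in P])
for n,E in(("front",F),("back",B)):
    k=np.polyfit(E[:,1],E[:,0],1);print(n,k,np.std(E[:,0]-np.polyval(k,E[:,1])))
for row in(112,165,172):
    cc=np.where(y[row])[0];print(row,ray(i,(cc.min()-.5,row),.01)[:2],ray(i,(cc.max()+.5,row),.01)[:2])
g=box&(H[...,1]<50)&(H[...,2]>90); 
Q=[]
for c in range(205,365,10):
    rr=np.where(g[105:130,c])[0]+105
    if len(rr): Q.append(ray(i,(c,rr.mean()),.033)[:2])
Q=np.array(Q);k=np.polyfit(Q[:,1],Q[:,0],1);print("rail",k,len(Q),np.std(Q[:,0]-np.polyval(k,Q[:,1])))
cc=np.where(g[110:126].any(0))[0]
print("rail ends",cc.min(),cc.max(),ray(i,(cc.min(),118),.03),ray(i,(cc.max(),118),.03))
V=np.array(i["view"]);print((-V[:3,:3].T@V[:3,3]).round(3))
# ik checks
i=np.load("w_mat.npy",allow_pickle=True).item();H=hsv(i)
m=(H[...,2]<110);m[245:]=0;m[:165]=0;m[:,:195]=0;m[:,310:]=0;show(blobs(i,m,.02,100))
i=np.load("w_ch.npy",allow_pickle=True).item();H=hsv(i)
m=(H[...,1]>165)&(H[...,0]<16)&(H[...,2]<190);m[290:]=0;m[:130]=0;show(blobs(i,m,.049)); print(H[195,300],H[195,360])
E
```

```text
base edges by column/row
front [-0.04567802  0.56005541] 0.005664464125576876
back [0.05938471 0.6445525 ] 0.012891817126530102
112 [0.56221226 0.00553761] [0.56263342 0.30446192]
165 [0.6410915 0.0024635] [0.64157551 0.3140068 ]
172 [0.65209512 0.05615354] [0.65248759 0.30555895]
rail [-0.01558937  0.57323945] 16 0.000637014337840098
rail ends 184 380 [0.57104022 0.01429721 0.03      ] [0.57144044 0.29521318 0.03      ]
[0.576 0.149 0.502]
[0.4202 0.3894] [0.084  0.0271] -1.411 [322. 215.]
[ 13 166 164] [ 16 112 209]
```

```bash
python3 - <<'E'
from h import *
i=np.load("w_rack.npy",allow_pickle=True).item();H=hsv(i)
b=i["color"].astype(int)[...,0]
for c in(210,250,300,350):
    print(c,b[98:112,c].tolist(),'|',b[172:186,c].tolist())
i=np.load("w_mat.npy",allow_pickle=True).item();H=hsv(i)
print(H[210,232:284:3,2].tolist(),H[185:240:3,254,2].tolist())
i=np.load("w_ch.npy",allow_pickle=True).item();H=hsv(i)
m=(H[...,0]<15)&(H[...,1]>160)&(H[...,2]<175);m[290:]=0;m[:170]=0;m[:,:265]=0;m[:,370:]=0
cv2.imwrite("pics/chm.png",m[120:300]*255)
show(blobs(i,m,.049,200))
print([H[rr,310].tolist() for rr in range(180,290,8)])
E
```

```text
210 [70, 70, 70, 67, 69, 68, 68, 71, 88, 97, 100, 99, 96, 96] | [90, 92, 94, 91, 91, 91, 89, 77, 65, 71, 69, 70, 68, 70]
250 [115, 115, 115, 116, 114, 113, 113, 118, 145, 159, 164, 162, 161, 161] | [77, 77, 77, 78, 76, 74, 72, 66, 65, 63, 64, 68, 81, 104]
300 [118, 117, 118, 119, 118, 113, 111, 138, 158, 163, 163, 159, 159, 158] | [128, 127, 127, 127, 125, 122, 107, 92, 98, 102, 103, 102, 102, 104]
350 [103, 102, 102, 103, 101, 101, 120, 134, 142, 144, 144, 142, 139, 140] | [130, 127, 125, 126, 124, 114, 101, 101, 104, 106, 104, 103, 103, 102]
[220, 161, 132, 133, 157, 195, 223, 224, 224, 225, 216, 213, 113, 111, 125, 215, 225, 225] [120, 158, 123, 97, 111, 118, 223, 224, 224, 224, 223, 149, 189, 127, 123, 160, 219, 219, 218]
[0.5187 0.3908] [0.0942 0.0193] 1.57 [320. 279.]
[0.4923 0.3899] [0.0961 0.0259] -1.442 [322. 264.]
[0.4066 0.3848] [0.0951 0.057 ] -1.525 [317. 204.]
[[18, 112, 178], [13, 166, 166], [13, 167, 157], [13, 165, 162], [13, 169, 158], [13, 164, 157], [16, 112, 216], [17, 108, 225], [15, 124, 127], [14, 176, 61], [14, 168, 179], [13, 168, 168], [13, 167, 171], [13, 164, 169]][ WARN:0@0.026] global loadsave.cpp:1063 imwrite_ Unsupported depth image for selected encoder is fallbacked to CV_8U.
```

```bash
cat >> h.py <<'E'
RO=np.array([.6008,.155,0.]); RY=.0150
RM=R.from_euler('z',RY).as_matrix()
def rack(p): return RO+RM@np.array(p)
def tilt(M,axis,a): return R.from_rotvec(np.array(axis)*a).as_matrix()@M
E
python3 - <<'E'
from h import *
d=.007
def pose(s,lift=0):
    f=.75*s/2.1
    rail=rack([.030-.060*np.cos(s),0,.030+.060*np.sin(s)])
    M=tilt(down(RY),RM[:,1],-f); return rail+M[:,2]*(d-lift),q(M)
S=np.linspace(0,2.13,11)
for s in S: assert kinematics.ik(*pose(s)) is not None,s
r.move_to(*pose(0,.10)); gripper_to(.03,20)
r.movel(pose(0)[0],v=.15); print("down",current_wrist_force().round(1) if hasattr(current_wrist_force(),'round') else current_wrist_force())
gripper_to(0.0,20); print(current_grip_width(),current_position())
for s in S[1:]:
    p,o=pose(s); r.movel(p,o,v=.12); print(round(s,2),np.round(current_wrist_force(),1),round(current_grip_width(),4))
gripper_to(.03); r.movel(pose(S[-1],.10)[0]); i=look("scene","s2.png"); print(current_t())
E
```

```text
down [ 0.   0.5 -0.1]
0.00041480909352182996 [0.57080691 0.15455018 0.02307293]
0.21 [ 0.1  0.3 -0.3] 0.0
0.43 [-0.6 -0.7 -0.6] 0.0006
0.64 [-0.6 -0.5 -0.7] 0.0004
0.85 [ 0.4 -0.1  0. ] 0.0005
1.06 [0.2 0.  0.4] 0.0006
1.28 [ 0.2  0.2 -0.4] 0.0006
1.49 [-0.7 -0.3  0. ] 0.0004
1.7 [-0.1  0.3  0.6] 0.0003
1.92 [ 0.3  0.7 -0.3] 0.0005
2.13 [-0.8 -0.7  1.1] 0.0005
14.0083
```

View pics/s2.png

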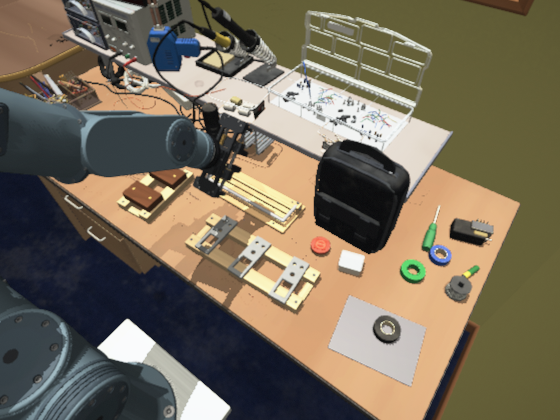

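The grip closed on nothing, so the rail is not where I closed and the rest is still folded. The tape has been knocked to (387,328). I'll look from close by.

```bash
python3 - <<'E'
from h import *
M=down(RY); gripper_to(.06)
r.move_to(rack([-.03,0,.10]),q(M)); i=look("wrist","rail2.png")
for y in(-.1,-.05,0,.05,.1): print(proj(i,rack([-.03,y,.03])).round(0))
print(current_position(),current_t(), current_grip_width())
E
```

```text
[278. 318.]
[278. 265.]
[278. 206.]
[278. 142.]
[278.  70.]
[0.5700529  0.1545216  0.09949182] 15.55 0.060019222980375764
```

View pics/rail2.png

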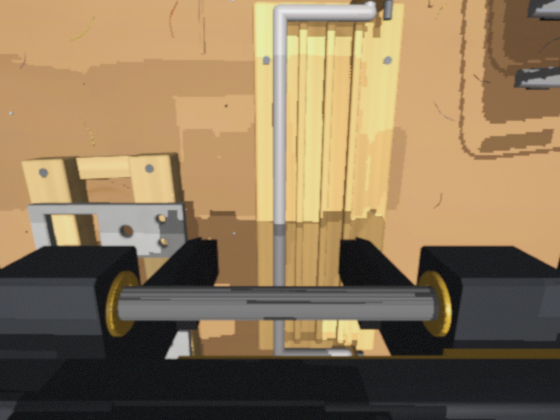

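```bash
python3 - <<'E'
from h import *
gripper_to(.026,15)
for z in(.0205,.0185,.0165,.0145,.0125):
    r.movel(rack([-.0292,0,z]),v=.12 if z>.02 else .03); f=np.round(current_wrist_force(),1); gripper_to(0,15); w=current_grip_width(); print(z,f,w,current_position()[2])
    if w>.004: break
    gripper_to(.026)
    if f[2]>8: break
E
```

```text
0.0205 [ 0.5 -0.3  0.8] 0.00025446872821903265 0.020633351340129683
0.0185 [-0.3 -0.3  0.4] 0.0005327217692617086 0.018515913177389452
0.0165 [ 1.3  0.5 -0.1] 0.0006186211631356913 0.01653416849303417
0.0145 [ 0.6 -0.9  0.3] 0.0006252771395514143 0.014530439342230514
0.0125 [-0.2 -1.  -0.3] 0.000281882107057059 0.012513293986500681
```

```bash
python3 - <<'E'
from h import *
i=look("wrist"); s=look("side"); p=proj(s,current_position()).astype(int);print(p)
c=s["color"][max(0,p[1]-70):p[1]+70,max(0,p[0]-95):p[0]+95]
c=cv2.resize(c,(570,420),interpolation=cv2.INTER_CUBIC)
cv2.imwrite("pics/now3.png",np.vstack([cv2.resize(i["color"],(400,300)),cv2.resize(c,(400,300))]))
E
```

```text
[318 196]
```

View pics/now3.png

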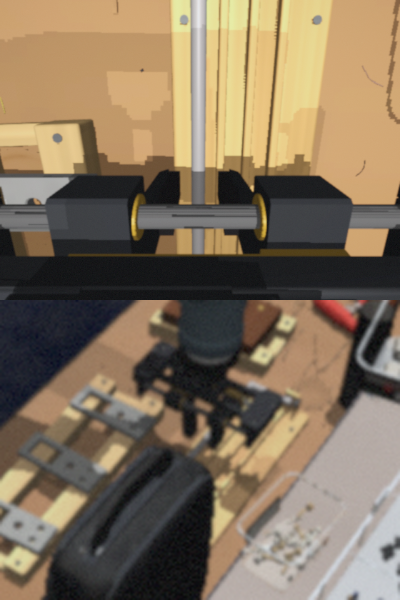

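```bash
python3 - <<'E'
from h import *
t=current_t();gripper_to(0,15);print(current_t()-t,current_grip_width(),current_grip_force())
i=look("wrist")
V=np.array(i["view"]);c=-V[:3,:3].T@V[:3,3];print(c,current_position())
cv2.imwrite("pics/now4.png",i["color"])
E
```

```text
0.5249999999999986 0.00037676160741370417 0.0
[0.57168402 0.21934277 0.18398878] [0.571605   0.154578   0.01251409]
```

View pics/now4.png

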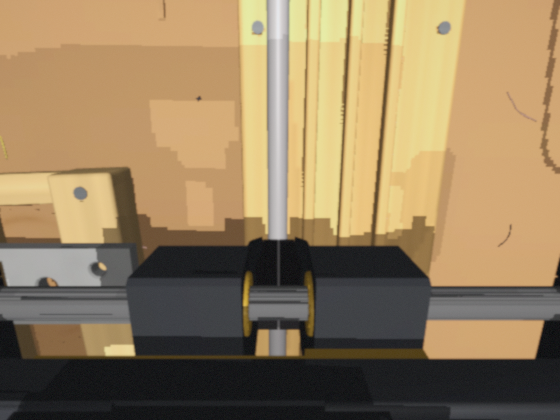

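The shut fingers are still above the rail though the TCP reads 12.5 mm, so the true tip height does not match the reading. I'll probe by touch.

```bash
python3 - <<'E'
from h import *
p=current_position(); z=p[2]
f0=np.array(current_wrist_force())
while z>-.03:
    z-=.002; r.movel([p[0],p[1],z],v=.03); f=np.array(current_wrist_force())-f0
    if abs(f[2])>6: break
print(z,current_position()[2],f)
s=look("scene"); t=proj(s,current_position()).astype(int); print(t)
c=s["color"][t[1]-50:t[1]+40,t[0]-60:t[0]+60].copy()
c=cv2.resize(c,None,fx=5,fy=5,interpolation=cv2.INTER_CUBIC); cv2.drawMarker(c,(300,250),(0,0,255),0,12)
cv2.imwrite("pics/now5.png",c)
E
```

```text
0.008514091502449927 0.009682740774155173 [-4.07574652  0.41505046 10.10968544]
[243 202]
```

View pics/now5.png

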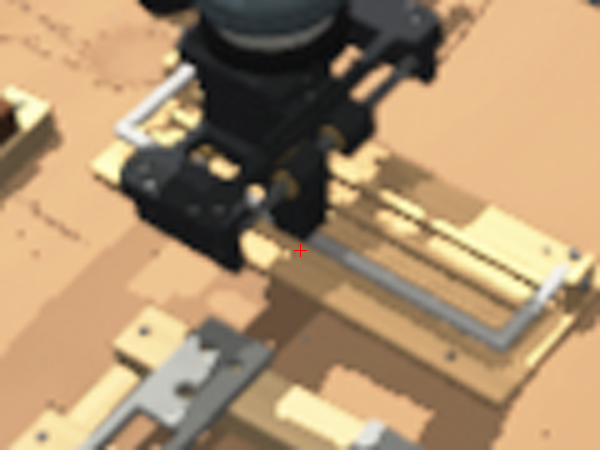

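```bash
python3 - <<'E'
from h import *
o=q(down(RY)); p=current_position()
r.movel([p[0],p[1],.09]); r.move_to([.522,.215,.06],o); r.movel([.522,.215,.006],v=.1); f0=np.array(current_wrist_force()); z=.006
print(f0.round(1))
while z>-.035:
    z-=.002; r.movel([.522,.215,z],v=.03); f=np.array(current_wrist_force())-f0
    if abs(f[2])>5: break
print(z,current_position()[2],f.round(1),current_t())
r.movel([.522,.215,.09])
E
```

```text
[ 0.7 -0.6  0.2]
-0.02600000000000001 -0.024989730074510406 [-4.8 -0.6  9.1] 30.4417
```

Touch confirms it: the real fingertips lie 25 mm short of the reported TCP (desk contact at −0.025, rail contact at +0.0097). I'll correct for this in the helper and redo the swing.

```bash
cat >> h.py <<'E'
TL=.025   # real tips lie this far behind the reported TCP
def tp(tip,M): return np.array(tip)+TL*M[:,2], q(M)
def mv(tip,M): r.move_to(*tp(tip,M))
def ml(tip,M,v=.15): r.movel(*tp(tip,M),v=v)
def wf(): return np.array(current_wrist_force())
E
cat > swing.py <<'E'
from h import *
d=.0095
def pose(s,lift=0):
    f=.75*s/2.1
    rail=rack([.0305-.060*np.cos(s),0,.030+.060*np.sin(s)])
    M=tilt(down(RY),RM[:,1],-f); return rail+M[:,2]*(d-lift),M
S=np.linspace(0,2.13,11)
for s in S: assert kinematics.ik(*tp(*pose(s))) is not None,s
gripper_to(.026,20); mv(*pose(0,.06)); ml(*pose(0)); print(wf().round(1))
gripper_to(0,20); w=current_grip_width(); print("w",w)
if w>.006:
    for s in S[1:]: ml(*pose(s),v=.12); print(round(s,2),wf().round(1),round(current_grip_width(),4))
    gripper_to(.03); ml(*pose(S[-1],.10)); look("scene","s6.png")
print(current_t())
E
python3 swing.py
```

```text
[-0.  -0.1 -1. ]
w 0.009219313580538785
0.21 [-1.   2.2 -2.5] 0.0093
0.43 [-6.4  2.6 -0.3] 0.0093
0.64 [-16.8   2.    5.9] 0.0092
0.85 [-28.2   0.4  20.7] 0.0094
1.06 [-8.1  1.2  9. ] 0.0094
1.28 [-1.5 -0.3  2. ] 0.0091
1.49 [-0.2 -1.   2.2] 0.0092
1.7 [ 1.8 -1.3  2.4] 0.0088
1.92 [ 1.7 -2.   1.3] 0.0092Traceback (most recent call last):
  File "swing.py", line 12, in <module>
    for s in S[1:]: ml(*pose(s),v=.12); print(round(s,2),wf().round(1),round(current_grip_width(),4))
                    ~~^^^^^^^^^^^^^^^^
  File "h.py", line 40, in ml
    def ml(tip,M,v=.15): r.movel(*tp(tip,M),v=v)
                         ~~~~~~~^^^^^^^^^^^^^^^^
rig.IKError: the arm cannot follow that straight line within its joint ranges
```

```bash
python3 - <<'E'
from h import *
M=R.from_quat(current_tool_rot()).as_matrix(); p=current_position()
gripper_to(.03)
r.movel(p-.09*M[:,2],v=.2)
r.move_to([.40,-.28,.30],q(down(np.pi/2))); gripper_to(.085)
s=look("scene","s6.png"); i=look("wrist"); np.save("w_mat2.npy",i,allow_pickle=True)
b=i["color"]; cv2.imwrite("pics/s6.png",np.hstack([cv2.resize(s["color"][90:330,160:460],(400,320)),cv2.resize(b,(400,320))])); print(current_t())
E
```

```text
40.0917
```

View pics/s6.png

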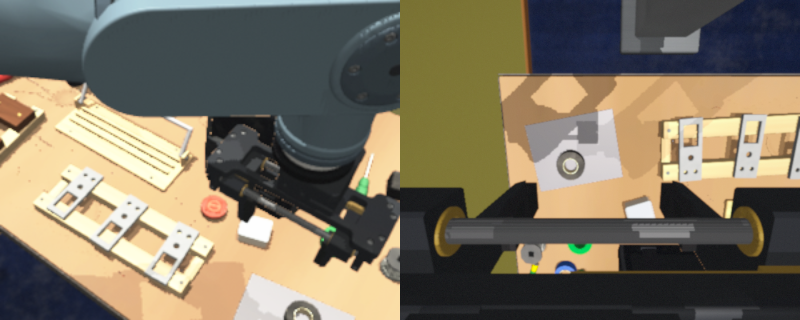

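Rest is open, leaning back at about (185,140) in the left picture. In the wrist view the tape is at about pixel (239,215). Next I move the tape.

```bash
cat > tape.py <<'E'
from h import *
mc=np.array([.4496,-.3309]); my=.178; mx=np.array([np.cos(my),np.sin(my)])
i=np.load("w_mat2.npy",allow_pickle=True).item();H=hsv(i)
m=(H[...,2]<165);k=np.zeros_like(m);k[180:250,205:275]=1;m&=k
n,l,st,ce=cv2.connectedComponentsWithStats(m.astype(np.uint8)); j=1+np.argmax(st[1:,4]); x,y,w,h,a=st[j]; print(st[j])
cs=(x+w/2,y+h/2); c=ray(i,cs,.015)[:2]; e=[ray(i,(x,cs[1]),.02)[1],ray(i,(x+w,cs[1]),.02)[1],ray(i,(cs[0],y),.02)[0],ray(i,(cs[0],y+h),.02)[0]]
print(c,np.diff(e[:2]),np.diff(e[2:]),"in mat",R.from_euler('z',-my).apply([*(c-mc),0])[:2])
np.save("tape.npy",c)
E
python3 tape.py
```

```text
[219 196  40  40 872]
[ 0.47311774 -0.33833154] [0.05933582] [0.06194032] in mat [ 0.02183031 -0.01147821]
```

```bash
cat > h2.py <<'E'
from h import *
MC=np.array([.4496,-.3309]); MY=.178; MM=R.from_euler('z',MY).as_matrix()
def mat(p): return np.append(MC,0)+MM@np.array(p)
E
python3 - <<'E'
from h2 import *
c=np.load("tape.npy"); M=down(MY+np.pi/2)
mv([*c,.07],M); gripper_to(.085,20); ml([*c,.007],M); print(wf().round(1))
gripper_to(.03,20); print(current_grip_width())
t=mat([.113,-.02,0]); t0=[t[0],t[1]]
ml([*c,.04],M); ml([*t0,.04],M); ml([*t0,.006],M); gripper_to(.085); ml([*t0,.08],M)
mv([.42,-.02,.30],down(np.pi/2)); i=look("wrist"); np.save("w_pan.npy",i,allow_pickle=True); s=look("scene")
print(current_t()); cv2.imwrite("pics/s7.png",np.hstack([cv2.resize(s["color"][90:400,100:500],(400,310)),cv2.resize(i["color"],(400,310))]))
H=hsv(i); m=(H[...,1]<70)&(H[...,2]>60);m[240:]=0;m[:60]=0;show(blobs(i,m,.033))
E
```

```text
[-0.3  0.2  0.3]
0.039938514774964164
47.2167
[0.4595 0.3428] [0.0354 0.0212] 0.1 [548. 200.]
[ 0.441  -0.1088] [0.1214 0.0724] 0.069 [215. 191.]
[0.4358 0.1328] [0.1211 0.0482] 0.017 [394. 181.]
[0.4341 0.0199] [0.121 0.047] -0.014 [308. 180.]
[ 0.4436 -0.309 ] [0.1721 0.1308] -1.392 [ 65. 187.]
[0.3065 0.1362] [0.3739 0.0034] 1.57 [406.  80.]
```

View pics/s7.png

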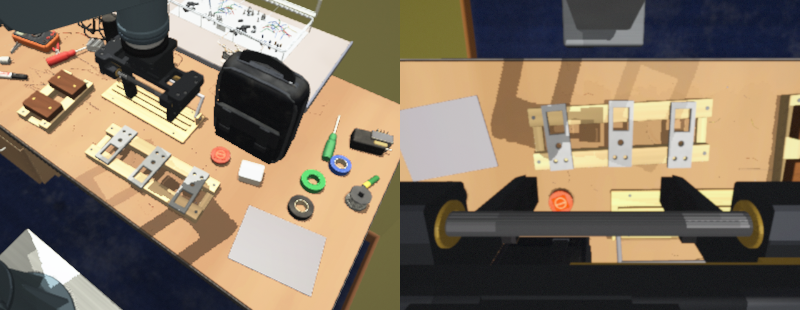

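```bash
cat > panel.py <<'E'
from h2 import *
import sys
cx,cy,yaw,ry=map(float,sys.argv[1:5])
th=np.radians(50.5); dx=float(sys.argv[5]) if len(sys.argv)>5 else 0
a=np.array([np.cos(th),0,np.sin(th)]); n=np.array([-np.sin(th),0,np.cos(th)])
P=tilt(down(RY+np.pi/2),RM[:,1],-th); G=down(yaw+np.pi/2)
Cf=np.array([-.0035+dx,ry,.010])+.060*a+.004*n
def place(u): return rack(Cf+u*a)+.017*P[:,2]
for u in(.09,.04,0): assert kinematics.ik(*tp(place(u),P)) is not None
mv([cx,cy,.10],G); gripper_to(.08,25); ml([cx,cy,.012],G,.2); print("grasp",wf().round(1))
gripper_to(.03,25); print("w",current_grip_width()); assert current_grip_width()>.035
ml([cx,cy,.10],G,.2); mv(place(.09),P); f0=wf(); ml(place(.03),P,.2)
u=.03
while u>.0005:
    u-=.003; ml(place(u),P,.06); f=wf()-f0
    if np.linalg.norm(f)>9: break
print("u",u,"f",f.round(1),current_grip_width())
if u<.006:
    gripper_to(.056); ml(place(u)-.08*P[:,2],P,.2)
look("scene","pl.png");print(current_t())
E
python3 - <<'E'
from h import *
i=get_image("scene");print("tape",ray(i,(400,297),.012))
E
python3 panel.py .4358 .1328 .017 .085
```

```text
tape [ 0.56279373 -0.32981386  0.012     ]Traceback (most recent call last):
  File "panel.py", line 9, in <module>
    for u in(.09,.04,0): assert kinematics.ik(*tp(place(u),P)) is not None
                                ^^^^^^^^^^^^^^^^^^^^^^^^^^^^^^^^^^^^^^^^^^
AssertionError
```

```bash
python3 - <<'E'
from h2 import *
print(current_q())
for ry in(.085,-.065):
  for deg in(50,40,30,20,10,0):
    for s in(1,-1):
      P=tilt(down(RY+s*np.pi/2),RM[:,1],-np.radians(deg))
      o=[]
      for h in (.058,.10,.15):
        k=kinematics.ik(*tp(rack([.045,ry,h]),P)); o.append(None if k is None else np.round(k,2).tolist())
      print(ry,deg,s,o)
E
```

```text
[-3.32658227e-01 -2.33041535e-01  1.88812904e+00 -4.66269281e-05
  1.48790584e+00 -1.90251930e+00]
0.085 50 1 [[0.28, 0.45, 2.0, 4.04, 0.25, 0.85], None, None]
0.085 50 -1 [[0.28, 0.45, 2.0, 4.04, 0.25, -2.29], None, None]
0.085 40 1 [[0.26, 0.42, 1.92, -0.9, 0.2, -0.5], [0.26, 0.33, 1.92, -0.64, 0.26, -0.76], [0.26, 0.24, 1.9, -0.46, 0.35, -0.95]]
0.085 40 -1 [[0.26, 0.42, 1.92, -0.9, 0.2, 2.64], [0.26, 0.33, 1.92, -0.64, 0.26, 2.38], [0.26, 0.24, 1.9, -0.46, 0.35, 2.2]]
0.085 30 1 [[0.24, 0.42, 1.82, -0.28, 0.41, -1.12], [0.24, 0.35, 1.81, -0.24, 0.48, -1.17], [0.24, 0.27, 1.79, -0.2, 0.58, -1.21]]
0.085 30 -1 [[0.24, 0.42, 1.82, -0.28, 0.41, 2.02], [0.24, 0.35, 1.81, -0.24, 0.48, 1.97], [0.24, 0.27, 1.79, -0.2, 0.58, 1.93]]
0.085 20 1 [[0.22, 0.46, 1.69, -0.11, 0.65, -1.29], [0.22, 0.39, 1.68, -0.1, 0.72, -1.3], [0.22, 0.33, 1.66, -0.09, 0.82, -1.32]]
0.085 20 -1 [[0.22, 0.46, 1.69, -0.11, 0.65, 1.85], [0.22, 0.39, 1.68, -0.1, 0.72, 1.84], [0.22, 0.33, 1.66, -0.09, 0.82, 1.83]]
0.085 10 1 [[0.2, 0.53, 1.56, -0.04, 0.89, -1.36], [0.2, 0.47, 1.54, -0.04, 0.96, -1.37], [0.2, 0.41, 1.
[... 1267 characters left out ...]
.69, -1.66], [-0.05, 0.24, 1.77, 0.03, 0.78, -1.66]]
-0.065 20 -1 [[-0.05, 0.39, 1.8, 0.04, 0.6, 1.47], [-0.05, 0.32, 1.79, 0.04, 0.69, 1.48], [-0.05, 0.24, 1.77, 0.03, 0.78, 1.48]]
-0.065 10 1 [[-0.05, 0.46, 1.66, 0.01, 0.85, -1.64], [-0.05, 0.4, 1.65, 0.01, 0.92, -1.64], [-0.05, 0.33, 1.62, 0.01, 1.02, -1.64]]
-0.065 10 -1 [[-0.05, 0.46, 1.66, 0.01, 0.85, 1.5], [-0.05, 0.4, 1.65, 0.01, 0.92, 1.5], [-0.05, 0.33, 1.62, 0.01, 1.02, 1.5]]
-0.065 0 1 [[-0.04, 0.55, 1.51, -0.0, 1.08, -1.63], [-0.04, 0.49, 1.5, -0.0, 1.15, -1.63], [-0.04, 0.43, 1.47, -0.0, 1.24, -1.63]]
-0.065 0 -1 [[-0.04, 0.55, 1.51, -0.0, 1.08, 1.51], [-0.04, 0.49, 1.5, -0.0, 1.15, 1.51], [-0.04, 0.43, 1.47, -0.0, 1.24, 1.51]]
```

```bash
cat > panel.py <<'E'
from h2 import *
import sys
cx,cy,yaw,ry=map(float,sys.argv[1:5])
th=np.radians(50.5); be=np.radians(25); dx=float(sys.argv[5]) if len(sys.argv)>5 else 0
a=np.array([np.cos(th),0,np.sin(th)]); n=np.array([-np.sin(th),0,np.cos(th)])
P=tilt(down(RY+np.pi/2),RM[:,1],be-th)
G=tilt(down(yaw+np.pi/2),[-np.sin(yaw),np.cos(yaw),0],be); C=np.array([cx,cy,.029]); D=.016
Cf=np.array([-.0035+dx,ry,.010])+.060*a+.004*n
def place(u): return rack(Cf+u*a)+D*P[:,2]
def grasp(u): return C+(D-u)*G[:,2]
for u in(.09,.04,0): assert kinematics.ik(*tp(place(u),P)) is not None
mv(grasp(.08),G); gripper_to(.08,25); ml(grasp(0),G,.2); print("grasp",wf().round(1))
gripper_to(.03,25); print("w",current_grip_width()); assert current_grip_width()>.035
ml(C+D*G[:,2]+[0,0,.08],G,.2); mv(place(.09),P); f0=wf(); ml(place(.03),P,.2)
u=.03
while u>.0005:
    u-=.003; ml(place(u),P,.06); f=wf()-f0
    if np.linalg.norm(f)>9: break
print("u",u,"f",f.round(1),current_grip_width())
if u<.006:
    gripper_to(.056); ml(place(u)-.08*P[:,2],P,.2)
look("side","pl.png");print(current_t())
E
python3 panel.py .4358 .1328 .017 .085
```

```text
grasp [ 0.6 -0.   1.3]
w 0.04342871909256115
u 0.027 f [26.4 -3.8 34.5] 0.0434217532946894
52.1583
```

```bash
python3 - <<'E'
from h import *
s=look("scene");d=look("side");p=proj(s,current_position()).astype(int);k=proj(d,current_position()).astype(int);print(p,k)
f=lambda im,p:cv2.resize(im[max(0,p[1]-65):max(0,p[1]-65)+120,max(0,p[0]-70):max(0,p[0]-70)+140],(560,480),interpolation=cv2.INTER_CUBIC)
cv2.imwrite("pics/n8.png",cv2.resize(np.hstack([f(s["color"],p),f(d["color"],k)]),(800,343)))
E
```

```text
[244 153] [370 182]
```

View pics/n8.png

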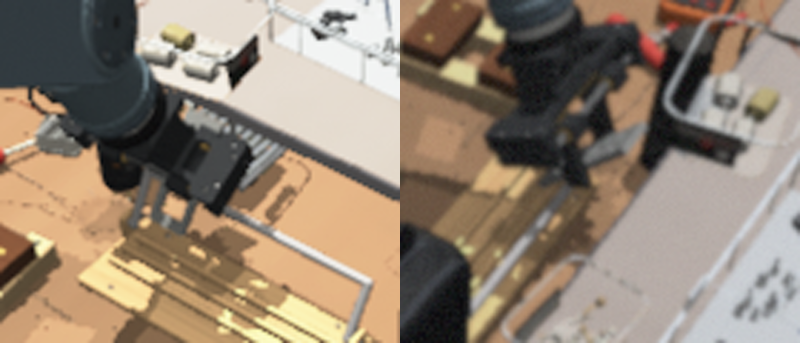

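```bash
python3 - <<'E'
from h2 import *
s=get_image("scene");d=get_image("side")
M=R.from_quat(current_tool_rot()).as_matrix(); tip=current_position()-TL*M[:,2]; C=tip-.016*M[:,2]
print("f",wf().round(1),"C rack",(RM.T@(C-RO)).round(4),np.degrees(np.arctan2(M[0,2],-M[2,2])))
th=np.radians(50.5);a=RM@np.array([np.cos(th),0,np.sin(th)]);y=RM[:,1]
p=proj(s,current_position()).astype(int);k=proj(d,current_position()).astype(int)
out=[]
for im,c in((s,p),(d,k)):
    I=cv2.resize(im["color"],None,fx=4,fy=4,interpolation=cv2.INTER_CUBIC)
    Q=[C+s1*.06*a+s2*.022*y for s1,s2 in((-1,-1),(-1,1),(1,1),(1,-1))]
    cv2.polylines(I,[np.array([proj(im,X)*4 for X in Q]).astype(int)],True,(0,0,255),1)
    for rx,rz in((-.013,.019),(.007,.019),(.027,.019)):
        cv2.polylines(I,[np.array([proj(im,rack([rx,yy,rz]))*4 for yy in(-.135,.135)]).astype(int)],True,(255,0,0),1)
    for yy in (-.136,.136): cv2.circle(I,tuple((proj(im,rack([.063,yy,.08]))*4).astype(int)),5,(0,255,0),2)
    x0,y0=(c[0]-50)*4,(c[1]-40)*4; out.append(I[y0:y0+400,x0:x0+400])
cv2.imwrite("pics/n9.png",np.hstack(out))
E
```

```text
f [22.3 -2.2 31.8] C rack [0.0684 0.0865 0.0998] 28.164309526510873
```

View pics/n9.png

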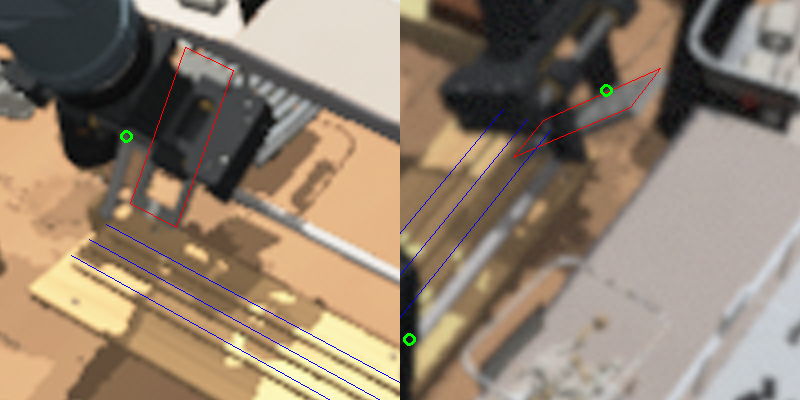

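The fingers, which reach below the panel, hit the rail on the oblique approach. The panel itself is still well held. I'll back off and come down vertically instead.

```bash
python3 - <<'E'
s=open('panel.py').read()
s=s.replace("return rack(Cf+u*a)+D*P[:,2]","return rack(Cf+[0,0,u])+D*P[:,2]").replace("mv(place(.09),P); f0=wf(); ml(place(.03),P,.2)","mv(place(.08),P); f0=wf(); ml(place(.02),P,.2)").replace("u=.03\n","u=.02\n").replace("u-=.003","u-=.002").replace("for u in(.09,.04,0)","for u in(.08,.04,0)")
a,b=s.split("mv(grasp(.08),G)"); 
g="mv(grasp(.08),G)"+b.split("; mv(place(.08)")[0]+"\n"; rest="mv(place(.08)"+b.split("; mv(place(.08)")[1]
open('panel.py','w').write(a+"if len(sys.argv)<7:\n"+"".join("    "+l+"\n" for l in g.strip().split("\n"))+rest)
E
sed -n 14,40p panel.py
python3 - <<'E'
from h import *
M=R.from_quat(current_tool_rot()).as_matrix(); p=current_position()
r.movel(p+RM@np.array([-.03,0,.05]),v=.15); print(wf().round(1),current_grip_width())
E
python3 panel.py .4358 .1328 .017 .085 0 held
```

```text
gripper_to(.03,25); print("w",current_grip_width()); assert current_grip_width()>.035
    ml(C+D*G[:,2]+[0,0,.08],G,.2)
mv(place(.08),P); f0=wf(); ml(place(.02),P,.2)
u=.02
while u>.0005:
    u-=.002; ml(place(u),P,.06); f=wf()-f0
    if np.linalg.norm(f)>9: break
print("u",u,"f",f.round(1),current_grip_width())
if u<.006:
    gripper_to(.056); ml(place(u)-.08*P[:,2],P,.2)
look("side","pl.png");print(current_t())
[-0.8  0.5 -1.6] 0.04293087349884236
u 0.0 f [ 2.1 -1.2  7.7] 0.04384854040414431
57.1667
```

```bash
cat > chk.py <<'E'
from h2 import *
import sys
r.move_to([.64,.12,.33],q(down(RY+np.pi/2))); i=look("wrist","c.png"); H=hsv(i)
m=((H[...,1]<45)&(H[...,2]>70)).astype(np.uint8)
th=np.radians(51);a=np.array([np.cos(th),0,np.sin(th)]);n=np.array([-np.sin(th),0,np.cos(th)])
for ry in map(float,sys.argv[1:]):
    C=np.array([.032,ry,.059]); f=lambda s,t:proj(i,rack(C+s*.06*a+t*.022*np.array([0,1,0])+.004*n))
    Q=np.array([f(-1,-1),f(-1,1),f(1,1),f(1,-1)]); print("pred",Q.round(0).tolist())
    k=np.zeros_like(m); x0,y0=(Q.min(0)-22).astype(int); x1,y1=(Q.max(0)+22).astype(int); k[max(y0,0):y1,max(x0,0):x1]=1
    mm=cv2.morphologyEx(m*k,cv2.MORPH_OPEN,np.ones((9,9)))
    cs=cv2.findContours(mm,cv2.RETR_EXTERNAL,cv2.CHAIN_APPROX_NONE)[0]
    for c in cs:
        if cv2.contourArea(c)>80: print("  seen",cv2.boundingRect(c),cv2.contourArea(c),[np.round(v,1) for v in cv2.minAreaRect(c)])
    # profile along the panel's side strip (no holes) and outside
    for t in(-1.6,-.85,.85,1.6):
        print("  t",t,"".join("#" if m[tuple(f(s,t).astype(int)[::-1])] else "." for s in np.arange(-1.3,1.31,.05)))
    for s in(-.95,.95): print("  s",s,"".join("#" if m[tuple(f(s,t).astype(int)[::-1])] else "." for t in np.arange(-1.6,1.61,.1)))
E
python3 chk.py .085; python3 - <<'E'
from h2 import *
i=get_image("wrist");print(current_t())
H=hsv(i)
m=(H[...,1]<70)&(H[...,2]>60);m[240:]=0
for z in(.033,): show(blobs(i,m,z))
E
```

```text
pred [[344.0, 134.0], [373.0, 134.0], [390.0, 198.0], [356.0, 198.0]]
  seen (350, 162, 39, 43) 1378.5 [array([369., 183.]), array([42., 38.]), np.float64(90.0)]
  t -1.6 .........................................####........
  t -0.85 ......############################################...
  t 0.85 ......###########################################....
  t 1.6 .........................................####........
  s -0.95 .......####################......
  s 0.95 ......####################.......
58.325
[0.7319 0.4781] [0.0589 0.0278] -1.556 [507. 233.]
[ 0.7184 -0.2509] [0.1168 0.0763] -1.556 [ 30. 214.]
[0.684  0.4715] [0.0875 0.0587] -0.901 [506. 197.]
[ 0.6342 -0.2027] [0.1673 0.0122] -1.565 [ 57. 161.]
[ 0.6181 -0.202 ] [0.1629 0.0129] -1.556 [ 59. 151.]
[0.6432 0.1607] [0.3137 0.1051] -1.556 [315. 181.]
[ 0.5742 -0.1801] [0.0686 0.0491] -1.263 [ 66. 118.]
[0.4587 0.0207] [0.0724 0.0454] 0.008 [205.  29.]
[ 0.4635 -0.1055] [0.079  0.0713] 0.062 [114.  32.]
[ 0.4701 -0.2411] [0.0861 0.057 ] 0.178 [14. 39.]
```

Panel 0 lies where predicted. On to the next two.

```bash
python3 panel.py .4341 .0199 -.005 .01 && python3 - <<'E'
from h2 import *
r.move_to([.45,-.10,.26],q(down(np.pi/2))); i=look("wrist","p2.png"); H=hsv(i)
c=proj(i,[.441,-.108,.033]).astype(int); print(c,current_t())
for th in(60,110,140,170):
    m=(H[...,1]<70)&(H[...,2]>th); k=np.zeros_like(m);k[c[1]-70:c[1]+60,c[0]-50:c[0]+50]=1; print(th);show(blobs(i,m&k,.033))
E
```

```text
grasp [-0.1 -0.2  0.4]
w 0.04324793696223927
u 0.0 f [1.  0.6 3. ] 0.04364826981255168
66.7667
[270 167] 68.125
60
[ 0.4399 -0.1   ] [0.1238 0.0694] -0.071 [280. 160.]
110
[ 0.4399 -0.1   ] [0.1238 0.0694] -0.071 [280. 157.]
140
[ 0.4399 -0.1   ] [0.1238 0.0694] -0.071 [283. 158.]
170
[ 0.4399 -0.1   ] [0.1238 0.0694] -0.071 [283. 158.]
```

```bash
python3 - <<'E'
from h2 import *
i=get_image("wrist"); H=hsv(i)
m=(H[...,1]<70)&(H[...,2]>60)
for y in range(90,235,7):
    print(y,"".join("#" if v else "." for v in m[y,225:335:2]), ray(i,(270,y),.033)[0].round(4))
E
```

```text
90 ....................................................... 0.3495
97 ....................................................... 0.3574
104 ....................................................... 0.3654
111 ....................................................... 0.3734
118 ..................#################.................... 0.3815
125 ................##########################............. 0.3897
132 ................#####...........####................... 0.398
139 .............###############....####................... 0.4064
146 ..................###...........####................... 0.4149
153 .................#####...........###................... 0.4234
160 ..................####.....##########.................. 0.4321
167 ...................##################.................. 0.4408
174 ...................########..########.................. 0.4497
181 ....................#################.................. 0.4586
188 ....................##################................. 0.4677
195 ....................##################................. 0.4769
202 ...........###.......#################................. 0.4861
209 .....................#################................. 0.4955
216 ....................................................... 0.505
223 ....................................................... 0.5146
230 ....................................................... 0.5243
```

```bash
python3 - <<'E' 
from h2 import *
i=get_image("wrist"); H=hsv(i); m=(H[...,1]<70)&(H[...,2]>60)
e=[]
for c in range(270,290,3):
    rr=np.where(m[100:230,c])[0]+100; e.append((rr.min(),rr.max()+1))
e=np.array(e);print(e.tolist())
A=ray(i,(276,e[:,0].mean()),.033);B=ray(i,(284,e[:,1].mean()),.033);c=(A+B)/2;d=B-A
yaw=np.arctan2(d[1],d[0]);print(A,B,c,np.linalg.norm(d),yaw)
open("p2.txt","w").write("%f %f %f"%(c[0],c[1],yaw))
E
python3 panel.py $(cat p2.txt) -.065 && python3 chk.py .085 .01 -.065
```

```text
[[118, 214], [117, 214], [117, 214], [117, 214], [117, 213], [116, 213], [116, 213]]
[ 0.38016083 -0.10131949  0.033     ] [ 0.50168502 -0.09095851  0.033     ] [ 0.44092293 -0.096139    0.033     ] 0.12196507997221648 0.08505289764966603
grasp [-0.1 -0.6  0.3]
w 0.04371016088014431
u 0.0 f [0.7 1.3 2.6] 0.04378120625984899
76.3
pred [[344.0, 134.0], [374.0, 134.0], [391.0, 198.0], [356.0, 198.0]]
  seen (322, 187, 9, 15) 112.0 [array([326., 194.]), array([14.,  8.]), np.float64(90.0)]
  seen (351, 162, 39, 43) 1384.5 [array([370., 183.]), array([42., 38.]), np.float64(90.0)]
  t -1.6 .........................................####........
  t -0.85 ......############################################...
  t 0.85 ......############################################...
  t 1.6 .........................................####........
  s -0.95 ........###################......
  s 0.95 ......####################.......
pred [[294.0, 134.0], [323.0, 134.0], [331.0, 198.0], [297.0, 198.0]]
  seen (296, 161, 35, 42) 1315.5 [array([313. , 181.5]), array([41., 34.]), np.float64(90.0)]
  t -1.6 .....
[... 217 characters left out ...]
........####........
  s -0.95 .......####################......
  s 0.95 .......###################.......
pred [[243.0, 134.0], [273.0, 134.0], [272.0, 198.0], [237.0, 198.0]]
  seen (239, 161, 33, 42) 1256.5 [array([255. , 181.5]), array([41., 32.]), np.float64(90.0)]
  seen (245, 134, 21, 9) 160.0 [array([255., 138.]), array([ 8., 20.]), np.float64(90.0)]
  t -1.6 .................................#.......###.........
  t -0.85 ......###########################################....
  t 0.85 .......##########################################....
  t 1.6 .........................................###.........
  s -0.95 .......####################......
  s 0.95 .......###################.......
```

Panels are done: all three match the prediction, square to the rack and apart. Next come the cheeks: measure them and check which tool tilts the arm can reach.

```bash
cat >> h2.py <<'E'
Z=np.array([0,0,1.])
def tool(h,phi,s=-1):
    """tool tilted by phi from down toward horizontal unit h; camera side s*h"""
    h=np.array(h,float); x=s*h; M=np.column_stack([x,np.cross(-Z,x),-Z]); return tilt(M,np.cross(-Z,h),phi)
def hd(a): return np.array([np.cos(a),np.sin(a),0])
E
python3 - <<'E'
from h2 import *
r.move_to([.48,.36,.28],q(down(np.pi/2))); i=look("wrist","ch.png"); H=hsv(i)
m=(H[...,1]>145)&(H[...,0]<16); k=np.zeros_like(m); a=proj(i,[.33,.30,.049]).astype(int);b=proj(i,[.57,.46,.049]).astype(int);print(a,b,current_t())
k[max(a[1],0):b[1],a[0]:b[0]]=1; show(blobs(i,m&k,.049))
def ok(p,M):
    k=kinematics.ik(*tp(p,M)); return None if k is None else np.round(k,2).tolist()
for s in(-1,1):
  for mx in(.03,-.03):
    pad=mat([mx,0,.054])
    for ps in(MY,-.2,-.45,-.63):
      print(s,mx,round(ps,2),[deg for deg in range(30,71,5) if ok(pad+.0187*tool(hd(ps),np.radians(deg),s)[:,2],tool(hd(ps),np.radians(deg),s)) and ok(pad+[0,0,.05]+.0187*tool(hd(ps),np.radians(deg),s)[:,2],tool(hd(ps),np.radians(deg),s))])
  for c in([.405,.385],[.50,.385]):
    for hg in(np.pi/2,-np.pi/2):
      print("grasp",s,c,round(hg,1),[deg for deg in range(20,61,5) if ok(np.array([*c,.037])+.0187*tool(hd(hg),-np.radians(deg),s)[:,2],tool(hd(hg),-np.radians(deg),s))])
E
```

```text
[226  43] [352 238] 78.5
[0.506  0.3903] [0.0971 0.058 ] -1.538 [302. 192.]
[0.4086 0.3842] [0.0967 0.0566] -1.524 [299. 114.]
-1 0.03 0.18 [30, 35, 40, 45, 50, 55, 60, 65, 70]
-1 0.03 -0.2 [30, 35, 40, 45, 50, 55, 60, 65, 70]
-1 0.03 -0.45 [30, 35, 40, 45, 50, 55, 60, 65, 70]
-1 0.03 -0.63 [30, 35, 40, 45, 50, 55, 60, 65, 70]
-1 -0.03 0.18 [30, 35, 40, 45, 50, 55, 60, 65, 70]
-1 -0.03 -0.2 [35, 40, 45, 50, 55, 60, 65, 70]
-1 -0.03 -0.45 [30, 35, 40, 45, 50, 55, 60, 65, 70]
-1 -0.03 -0.63 [30, 35, 40, 45, 50, 55, 60, 65, 70]
grasp -1 [0.405, 0.385] 1.6 [20, 25, 30, 35, 40, 45, 50, 55, 60]
grasp -1 [0.405, 0.385] -1.6 [20, 25, 30, 35, 40, 45, 50, 55, 60]
grasp -1 [0.5, 0.385] 1.6 [20, 25, 30, 35, 40, 45, 50, 55, 60]
grasp -1 [0.5, 0.385] -1.6 [20, 25, 30, 35, 40, 45, 50, 55, 60]
1 0.03 0.18 [30, 35, 40, 45, 50, 55, 60, 65, 70]
1 0.03 -0.2 [30, 35, 40, 45, 50, 55, 60, 65, 70]
1 0.03 -0.45 [30, 35, 40, 45, 50, 55, 60, 65, 70]
1 0.03 -0.63 [30, 35, 40, 45, 50, 55, 60, 65, 70]
1 -0.03 0.18 [30, 35, 40, 45, 50, 55, 60, 65, 70]
1 -0.03 -0.2 [30, 35, 40, 45, 50, 55, 60, 65, 70]
1 -0.03 -0.45 [30, 35, 40, 45, 50, 55, 60, 65, 70]
1 -0.03 -0.63 [30, 35, 40, 45, 50, 55, 60, 65, 70]
grasp 1 [0.405, 0.385] 1.6 [20, 25, 30, 35, 40, 45, 50, 55, 60]
grasp 1 [0.405, 0.385] -1.6 [20, 25, 30, 35, 40, 45, 50, 55, 60]
grasp 1 [0.5, 0.385] 1.6 [20, 25, 30, 35, 40, 45, 50, 55, 60]
grasp 1 [0.5, 0.385] -1.6 [25, 30, 35, 40, 45, 50, 55, 60]
```

```bash
cat > cheek.py <<'E'
from h2 import *
import sys
cx,cy,hg,mx,s=map(float,sys.argv[1:6]); be=np.radians(32); ph=np.pi/2-be; D=.0187
G=tool(hd(hg),-be,s); C=np.array([cx,cy,.037]); P=tool(hd(MY),ph,s)
def place(u): return mat([mx,0,.053+u])+D*P[:,2]
def grasp(u): return C+(D-u)*G[:,2]
if len(sys.argv)>6:
    for p,M in((grasp(.08),G),(grasp(0),G),(place(.08),P),(place(0),P)): print(np.round(kinematics.ik(*tp(p,M)),2))
    sys.exit()
mv([.42,.25,.25],tool(hd(hg),0,s)); gripper_to(.085,25); mv(grasp(.09),G); ml(grasp(0),G,.15); print("grasp",wf().round(1))
gripper_to(.04,25); w=current_grip_width(); print("w",w); assert w>.05
ml(grasp(0)+[0,0,.13],G,.25); mv([.40,.02,.28],tool(hd((hg+MY)/2),.3,s)); mv(place(.08),P); f0=wf(); ml(place(.01),P,.15)
u=.01
while u>-.006:
    u-=.0015; ml(place(u),P,.05); f=wf()-f0
    if abs(f[2])>5: break
print("u",u,"f",f.round(1),current_grip_width())
gripper_to(.078); ml(place(u)-.09*P[:,2],P,.15); print(current_t())
E
for s in 1 -1; do python3 cheek.py .506 .3903 1.60 .032 $s test; done
```

```text
[ 0.71  0.8   1.14 -0.42  1.58  0.76]
[ 0.67  0.83  1.25 -0.44  1.44  0.78]
[-1.27  0.33  2.08  1.25  1.09 -0.72]
[-1.27  0.53  2.05  1.34  1.04 -0.92]
[ 0.71  0.8   1.14 -0.42  1.58 -2.38]
[ 0.67  0.83  1.25 -0.44  1.44 -2.36]
[-1.27  0.33  2.08  1.25  1.09  2.42]
[-1.27  0.53  2.05  1.34  1.04  2.22]
```

```bash
python3 cheek.py .506 .3903 1.60 .032 1
```

```text
grasp [0.8 0.2 0.3]
w 0.05761116759458333
u -0.0019999999999999983 f [-4.6  1.2  8.4] 0.05759003076414428
90.1167
```

```bash
cat > chkc.py <<'E'
from h2 import *
mv([.45,-.28,.30],down(np.pi/2)); i=look("wrist","mc.png"); H=hsv(i)
m=(H[...,1]>135)&(H[...,0]<17); k=np.zeros_like(m)
c=proj(i,mat([0,0,.10])).astype(int); k[max(c[1]-110,0):min(c[1]+110,260),max(c[0]-110,0):c[0]+110]=1
print(c,current_t())
for mx in(.032,-.032):
    print("pred top",[proj(i,mat([mx+a*.012,b*.029,.103])).round(0).tolist() for a,b in((-1,-1),(-1,1),(1,1),(1,-1))],"foot",[proj(i,mat([mx+a*.012,b*.029,.003])).round(0).tolist() for a,b in((-1,-1),(-1,1))])
mm=cv2.morphologyEx((m&k).astype(np.uint8),cv2.MORPH_OPEN,np.ones((3,3)))
for q_ in cv2.findContours(mm,cv2.RETR_EXTERNAL,cv2.CHAIN_APPROX_SIMPLE)[0]:
    if cv2.contourArea(q_)>100: print(cv2.contourArea(q_),cv2.boundingRect(q_),cv2.approxPolyDP(cv2.convexHull(q_),3,True)[:,0].tolist())
E
python3 chkc.py
```

```text
[230 182] 91.4917
pred top [[208.0, 205.0], [260.0, 195.0], [264.0, 216.0], [213.0, 225.0]] foot [[223.0, 187.0], [263.0, 180.0]]
pred top [[194.0, 147.0], [248.0, 137.0], [252.0, 160.0], [200.0, 169.0]] foot [[213.0, 142.0], [254.0, 134.0]]
1495.5 (212, 183, 53, 41) [[262, 183], [262, 215], [216, 223], [212, 205], [226, 189]]
```

```bash
python3 cheek.py .4086 .3842 1.617 -.032 1 && python3 chkc.py && python3 chk.py .085 .01 -.065 && python3 - <<'E'
from h2 import *
i=get_image("scene"); H=hsv(i); c=(402,297); print(proj(i,mat([.113,-.02,.012])).round(0))
m=(H[...,2]<90); k=np.zeros_like(m); k[270:325,380:430]=1
n,l,st,ce=cv2.connectedComponentsWithStats((m&k).astype(np.uint8)); print(st[1:],ce[1:].round(0))
print(proj(i,[.687,.369,0]).round(0))
E
```

```text
grasp [-0.3 -0.5  0.7]
w 0.057666211068066534
u -0.0004999999999999983 f [-1.4 -0.8  5.1] 0.057938630022453926
103.425
[230 182] 104.7583
pred top [[208.0, 205.0], [260.0, 196.0], [264.0, 216.0], [213.0, 225.0]] foot [[223.0, 187.0], [263.0, 180.0]]
pred top [[194.0, 147.0], [248.0, 137.0], [252.0, 160.0], [200.0, 169.0]] foot [[213.0, 142.0], [254.0, 134.0]]
1490.0 (212, 183, 52, 41) [[262, 183], [261, 216], [215, 222], [212, 205], [226, 189]]
1127.5 (197, 138, 58, 30) [[253, 139], [254, 153], [250, 159], [201, 167], [197, 149]]
pred [[345.0, 133.0], [374.0, 133.0], [391.0, 196.0], [357.0, 196.0]]
  seen (322, 180, 10, 21) 174.5 [array([326.5, 190. ]), array([20.,  9.]), np.float64(90.0)]
  seen (351, 160, 39, 43) 1351.5 [array([370., 181.]), array([42., 38.]), np.float64(90.0)]
  seen (347, 133, 29, 9) 224.0 [array([361., 137.]), array([ 8., 28.]), np.float64(90.0)]
  t -1.6 .........................................####........
  t -0.85 .......############################################..
  t 0.85 .......##########################################....
  t 1.6 .....................
[... 901 characters left out ...]
..........................####........
  t -0.85 ......##########################################.....
  t 0.85 ......###########################################....
  t 1.6 .........................................####........
  s -0.95 .......####################......
  s 0.95 ........##################.......
[401. 297.]
[[400 270  23  13  64]
 [416 270   3   2   5]
 [388 286  16  14  71]
 [405 288   2   1   2]
 [405 290   1   1   1]
 [407 291   6  11  36]
 [396 293   1   1   1]
 [406 296   1   2   2]
 [405 304   7   6  18]
 [380 307  23  18 286]] [[409. 279.]
 [417. 270.]
 [393. 291.]
 [406. 288.]
 [405. 290.]
 [410. 296.]
 [396. 293.]
 [406. 296.]
 [408. 306.]
 [389. 317.]]
[216. 152.]
```

```bash
python3 -c "
from rig import *
r.sleep(0.3); print(current_t(), r.hand_in())"
```

```text
the job is handed in; nothing more can be done
106.7917 None
```

I handed the job in at 106.8 s and no verdict came back. By my own camera checks, the rest is on its stop, three panels lean squarely and apart in the front groove, both cheeks stand on the mat, and the tape lies on the bare desk behind it; I saw no sign of the spray can being touched, but did not check it at the end.

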